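# Pop the battery hatch of the colony counter

## Task

On the colony counter, press the wide battery hatch down once with a fingertip, near its ribbed free edge, all the way until it bottoms, and let go so that its push-push latch lets it spring open. Draw clear and watch for a couple of seconds that it stays open by itself. Once it is open do not press it down again or lift it any further by hand, leave the narrow fuse hatch shut, and do not pick up or shift the dishes, the marker or the bottle.

Things in the scene. Friction and masses are not known exactly. Their poses are not given: they have to be found in the camera images.
- counter: Colony counter, low white case fixed on the bench, 280 (x) by 440 (y) by 50 mm high; origin at the centre of its underside, x away from its front, y to its left. Lit plate in a black ring (radius 85, 6 mm high) at (0, -100) mm; a magnifier, up to 275 mm above the bench, stands over the right side only (y below -85 mm). Hatch units on the deck at (-62, 120) and (62, 120) mm; which is which changes.
- battery_unit: The WIDE hatch unit, fixed on the deck: grey rim 76 (x) by 90 (y) by 24 mm high, with the white battery lid in it. Origin at the centre of its foot (on the deck, 50 mm above the bench), axes parallel to the counter's. Shut, the lid's top is 30 mm above the origin, 6 mm proud of the rim.
- battery_press (a point): Where to press: on the battery lid's top, mid-width, 15 mm in from the ribbed free edge. Shut, it lies at (-15, 0, 30) mm in battery_unit's frame; moves with the lid. Pressing here goes 4 mm down to a firm stop. Slowly (10 mm/s) it takes 2 to 4 N, then rises steeply on the stop; a faster finger feels a jolt of up to 9 N half-way. A press that ends short of the stop leaves it shut, to be tried again.
- battery_hatch (a joint): Angle (rad) of the battery lid, white, 60 (x) by 76 (y) by 8 mm, hinged along its far (+x) upper edge; ribs mark the free edge, towards the robot. 0 = shut, latched (cannot be pulled up); pressed, it meets a firm stop at about -0.09; let go from there, it springs to 0.70 (free edge 39 mm up) in about half a second, following the rising finger, and is held there. It could be forced on to 1.3: not wanted.
- battery_latch (a joint): Position (m) of the battery hatch's hidden push-push cam; it is only stepped by pressing the lid: 0 = latched, about 0.0065 with the lid first pressed to its stop, 0.011 to 0.013 after the release (open), more than 0.019 once the lid is pressed a second time from open, which latches it shut again.
- fuse_unit: The NARROW hatch unit, fixed on the deck: grey rim 76 (x) by 48 (y) by 24 mm high, with the narrow white fuse lid in it. Origin at the centre of its foot, 50 mm above the bench, axes parallel to the counter's. Same heights as the battery unit.
- fuse_hatch (a joint): Angle of the fuse lid (rad), 60 (x) by 34 (y) by 8 mm, with a push-push latch of the same kind; 0 = shut, positive = open, negative = pressed in. To be left at 0.
- dish: Single Petri dish lying loose on the lit plate, diameter 90, 15 mm high; origin at the centre of its underside. Leave alone.
- marker: Marker pen lying loose on the deck between the lit plate and the hatches, 130 by 14 by 15 mm, roughly along the counter's x; origin on its underside near the middle. Leave alone.
- stack: Loose stack of five Petri dishes on the bench to the left of the counter, diameter 90, 75 mm high; origin at the centre of its underside. Leave alone.
- bottle: Loose closed glass bottle on the bench to the right of the counter, diameter 60, 130 mm high; origin at the centre of its underside. Leave alone.

How it is judged (in metres and radians):
On the way, in this order (a step that is already met when the one before it is completed fails the run):
1. a finger presses the battery hatch down through its latch (value of joint battery_hatch below -0.04 rad and contact force between the fingers and battery_hatch above 0.5 N), for 0.02 s.
2. the battery hatch has sprung open and stays open for a second with nothing of the robot touching it (value of joint battery_hatch between 0.5 and 0.82 rad and contact force between each of the fingers, the arm and battery_hatch below 0.05 N), for 1 s.
At the end, for the whole second after the job is handed in: The battery hatch stands open by itself at 0.5 to 0.82 rad, at rest (below 0.1 rad/s), its latch stepped once (battery_latch 0.005 to 0.019); the fuse hatch is shut (-0.03 to 0.06 rad); dish, marker, stack and bottle are within 15 mm of where they were (value of joint battery_hatch between 0.5 and 0.82 rad and velocity of joint battery_hatch between -0.1 and 0.1 rad/s and value of joint battery_latch between 0.005 and 0.019 m and value of joint fuse_hatch between -0.03 and 0.06 rad and distance of each of dish, marker, stack, bottle from where it was at the start of the episode below 0.015 m); the robot touches nothing.
It fails at once if the battery hatch, once open, is pressed down a second time (value of joint battery_latch above 0.019 m).
It fails at once if the battery hatch is lifted further open by hand (beyond 0.95 rad) (value of joint battery_hatch above 0.95 rad).
It fails at once if the fuse hatch is pressed in or opened (value of joint fuse_hatch below -0.05 rad or value of joint fuse_hatch above 0.1 rad).
It fails at once if a dish, the marker, the stack or the bottle is picked up or shifted by more than 20 mm (distance of any of dish, marker, stack, bottle from where it was at the start of the episode above 0.02 m).
It also fails if it takes over 38 s, if anything falls off the work surface, if the arm or the gripper's body presses on something with over 40 N, if the wrist force passes 120 N, or if a joint passes its speed limit or range.

## Robot

A 6-joint arm with a two-finger parallel gripper is mounted at the origin on the work surface. World frame = base frame: x ahead of the robot, y to its left, z up, the work surface at z = 0. Lengths are in m, angles in degrees, forces in N, time in s.
With the tool pointing down it reaches from about 0.25 to 0.725 m from the base axis. Payload 9.7 kg.
Tool frame: the origin (TCP) lies midway between the tips of the shut fingers; the grasp point (between the pads) lies 19 mm behind it; z points along the fingers, y is the line along which they close (so a half turn about z gives the same grasp; the last joint's range is limited). The gripper opens to 85 mm and grips with 20 to 120 N. Pads are 22 mm wide; open, the fingers measure 114 mm over their backs; the gripper's body (76 mm by 85 mm) begins 54 mm behind the grasp point. The pads swing forward as they close: fully open they stand 13 mm farther back than shut.
Start: joints at [-76.375, 4.979, 10.078, 95.1, 0, 90], TCP at [0.13, -0.535, 0.198] pointing down, gripper open.
Joint ranges: [-179.16, 179.16], [-48.56, 103.87], [-65.8, 70.77], [-126.05, 130.52], [-82.76, 87.17], [-180, 180]. Speed limits (degrees/s): [127.2, 127.2, 147.25, 180, 180, 180].

## Interface

Orientations are given as [roll, pitch, yaw] about the fixed x, y, z axes, in that order (R = Rz(yaw) Ry(pitch) Rx(roll)).
In Python, from workcell import bot gives the robot as it stands. The module is installed in compiled form; this text tells all that it offers.
- The arm moves only by the tool send_rows, never from a script. Its argument "moves" is one flat list of numbers, 7 for each row, row after row: the shift along the world's x, y, z normalised to -1 to 1, where 1 is 0.025 m, then the turn, a rotation vector about the world's x, y, z normalised to -1 to 1, where 1 is 0.15 rad, then the closure, from -1 (fully open) to 1 (shut), so that 0 is half open. A call has 1 to 8 rows; each row shifts and turns the commanded pose from where the row before left it; what a row does not reach is not made up. A row lasts 1/8 s, in which the tool goes at most 62.5 mm and 10.7 degrees, less where a joint would pass 70% of its speed; a pose out of reach is approached as far as the arm can. A call with a number of a shift or a turn outside -1 to 1 is refused whole. A call with a gripper value outside its range is refused whole. The fingers move at their own pace and stop on an object; "squeeze" is the grip in N (left out, the last holds). Time passes only in rows, so rows that do not move let the fingers close. It gives the time, the measured TCP pose, the force, the opening and the grip force at its end, in the units of the state.
- bot.get_obs(): the state, without advancing time (a new reading comes with each control period).
- bot.camera(name): name is "side" or "top" or "wrist"; returns a dict with "color" (420x560x3 uint8, red, green, blue), "camera_matrix" (3x3 intrinsics, pixels), "D" ([k1, k2, p1, p2, k3] as OpenCV has them; the pictures are not rectified), "R" (3x3) and "t" (3): a world point X has camera coordinates R X + t. Camera axes: x right, y down, z forward; pixel columns grow to the right and rows downward; lengths in m; the calibration is good to about 2 mm. A picture is of the moment at which its call begins. There is no depth.
- bot.job_done(): hands the job in; it is judged then, once.
Trained networks look in the newest picture that a camera, given by its name, has taken for a name from the list of things; names that differ only in an ending like _2 or _b are one class to them, and where a whole thing is asked for, a point or a joint stands for the part that bears it (a point fixed in the world has none). Each returns a list of dicts, best first, with "p" (0 to 1); they miss things now and then, are a little off and sometimes report something else, mostly with a low value. They report only what shows in the picture. A call takes as long as a camera call.
- bot.boxes_of(camera, query): "extent" ([left, top, right, bottom] in pixels, round what is visible of it).
- bot.trace(camera, query): "region" (420x560 bool, what is visible of it) and "extent" ([left, top, right, bottom] in pixels, round what is visible of it).
- bot.landmark_of(camera, query): "pixel" ([column, row] in pixels: a listed point, or the origin of a listed thing).
The state is a dict: "time": time; "q": joint angles; "qd": joint speeds; "joint_efforts": joint torques, N m; "ee_pos": TCP position; "tcp_rot": TCP orientation; "wrist_force": force on the tool from outside, world axes, zero at the start; "torque": the same for the moment, N m; "opening": finger opening in m; "grasp_force": force on a finger pad.
Only numpy, scipy, OpenCV 4.12 (cv2) and the standard library are available. Lean on these libraries where they do the work, as an engineer would, in place of code of your own. Each camera call takes 0.05 s, during which the arm holds its last target. There are 200 camera calls.

## Working session

There is one attempt and no reset: what is moved stays moved. The work goes in short steps, Python scripts to look and compute and a tool call to move; the robot and the scene stay as the last step left them, time stands still between calls to the robot, and variables do not carry over. Pictures are saved under pics/ and viewed, at most 10 in all, crops included, and the job is handed in when it is done.

Besides the shell and the picture viewer there is one more tool, called after "Request:" by a JSON object that holds its "fn" and its "kwargs", one argument or row to a line. send_rows: Moves the arm, as the interface text tells. Its arguments: {"type":"object","properties":{"moves":{"type":"array"},"squeeze":{"type":"number"}},"required":["moves"]}

```bash
mkdir -p pics; cat > h.py <<'E'
import numpy as np, cv2
from workcell import bot
def ray(c,px):
    u=cv2.undistortPoints(np.array([[px]],float),c["camera_matrix"],np.array(c["D"],float))[0,0]
    R=np.array(c["R"]);t=np.array(c["t"]);return -R.T@t, R.T@np.array([u[0],u[1],1])
def atz(c,px,z):
    o,d=ray(c,px);return (o+d*(z-o[2])/d[2]).round(4)
def proj(c,X):
    R=np.array(c["R"]);t=np.array(c["t"]);return cv2.projectPoints(np.array(X,float).reshape(-1,3),cv2.Rodrigues(R)[0],t,c["camera_matrix"],np.array(c["D"],float))[0].reshape(-1,2)
def save(c,n): cv2.imwrite("pics/"+n,c["color"][:,:,::-1])
E
python3 - <<'E'
from h import *
C={}
for n in("top","side"):
    c=bot.camera(n);save(c,n+"0.png")
    for q,z in(("battery_press",.08),("battery_unit",.05),("fuse_unit",.05),("counter",0),("marker",.05),("stack",0),("battery_hatch",.08)):
        for r in bot.landmark_of(n,q)[:2]: print(n,q,round(r["p"],2),np.round(r["pixel"]),atz(c,r["pixel"],z))
o=bot.get_obs();print(o["time"],o["ee_pos"],o["tcp_rot"],o["wrist_force"])
E
```

```text
top battery_press 0.92 [249. 171.] [0.6494 0.0147 0.08  ]
top battery_unit 0.55 [254. 169.] [0.6615 0.0049 0.05  ]
top fuse_unit 0.69 [241. 218.] [0.54   0.0337 0.05  ]
top counter 0.59 [296. 210.] [ 0.5695 -0.1004  0.    ]
top marker 0.79 [278. 210.] [ 0.5605 -0.056   0.05  ]
top stack 0.77 [177. 151.] [0.7146 0.2021 0.    ]Traceback (most recent call last):
  File "<stdin>", line 6, in <module>
ValueError: it knows: battery_press, battery_unit, bottle, counter, dish, fuse_unit, marker, stack
```

View pics/top0.png

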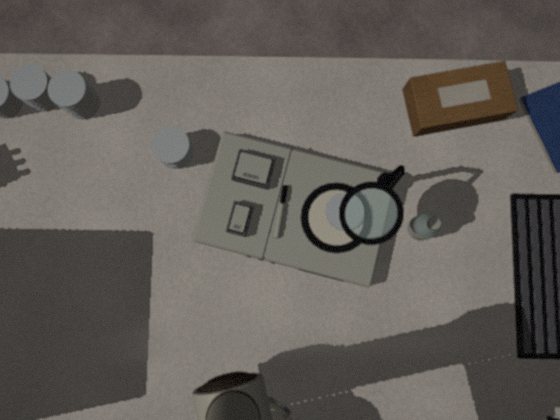

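```bash
python3 - <<'E'
from h import *
for n in("side",):
    c=bot.camera(n);save(c,n+"0.png")
    for q,z in(("battery_press",.08),("battery_unit",.05),("fuse_unit",.05),("marker",.05)):
        for r in bot.landmark_of(n,q)[:2]: print(n,q,round(r["p"],2),np.round(r["pixel"]),atz(c,r["pixel"],z))
o=bot.get_obs();print(o["time"],o["ee_pos"],o["tcp_rot"],o["wrist_force"])
E
```

```text
side battery_press 0.9 [233. 206.] [0.655  0.0107 0.08  ]
side battery_unit 0.56 [238. 210.] [ 0.653  -0.0112  0.05  ]
side fuse_unit 0.58 [272. 229.] [0.5471 0.0237 0.05  ]
side marker 0.54 [281. 204.] [ 0.5619 -0.0709  0.05  ]
0.6 [ 0.12958806 -0.53450592  0.19770147] [ 1.79999472e+02 -2.34208588e-03  1.36272810e+01] [ 0.66594135 -0.33504565  0.14040719]
```

View pics/side0.png

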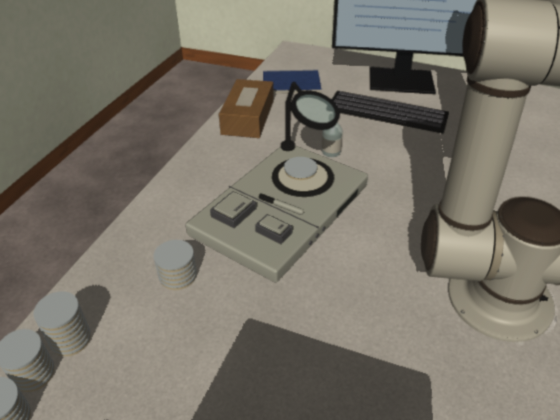

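Request:
{"fn": "send_rows", "kwargs": {
  "moves": [0.4,0.9,0.3,0,0,0,1,0.4,0.9,0.3,0,0,0,1,0.4,0.9,0.3,0,0,0,1,0.4,0.9,0.3,0,0,0,1,0.4,0.9,0.3,0,0,0,1,0.4,0.9,0.3,0,0,0,1,0.4,0.9,0.3,0,0,0,1,0.4,0.9,0.3,0,0,0,1]
}}

```text
time: 1.6
ee_pos: [0.2098, -0.3538, 0.258]
tcp_rot: [180.0, -0.0, 13.6]
wrist_force: [0.3, -0.3, -0.4]
opening: 0.0002
grasp_force: 0.0
```

The top picture shows the wide hatch at about (253,168) and the narrow one at (241,217). The side view shows them at (233,208) and (275,228), with the magnifier well to the right.

Request:
{"fn": "send_rows", "kwargs": {
  "moves": [0.5,0.9,0,0,0,-0.2,1,0.5,0.9,0,0,0,-0.2,1,0.5,0.9,0,0,0,-0.2,1,0.5,0.9,0,0,0,-0.2,1,0.5,0.9,0,0,0,-0.2,1,0.5,0.9,0,0,0,-0.2,1,0.5,0.9,0,0,0,-0.2,1,0.5,0.9,0,0,0,-0.2,1]
}}

```text
time: 2.6
ee_pos: [0.3099, -0.1738, 0.2579]
tcp_rot: [180.0, -0.0, -0.2]
wrist_force: [0.5, 0.5, -0.1]
opening: -0.0003
grasp_force: 0.0
```

Request:
{"fn": "send_rows", "kwargs": {
  "moves": [0.5,0.9,0,0,0,-0.2,1,0.5,0.9,0,0,0,-0.2,1,0.5,0.9,0,0,0,-0.2,1,0.5,0.9,0,0,0,-0.2,1,0.5,0.9,0,0,0,-0.2,1,0.5,0.9,0,0,0,-0.2,1,0.5,0.9,0,0,0,-0.2,1,0.5,0.9,0,0,0,-0.2,1]
}}

```text
time: 3.6
ee_pos: [0.3997, -0.0553, 0.2577]
tcp_rot: [-177.2, 0.0, -9.9]
wrist_force: [-0.1, 0.6, -0.1]
opening: -0.0001
grasp_force: 0.0
```

Request:
{"fn": "send_rows", "kwargs": {
  "moves": [1,0,-0.2,0,0,0,1,1,0,-0.2,0,0,0,1,1,0,-0.2,0,0,0,1,1,0,-0.2,0,0,0,1,1,0,-0.2,0,0,0,1,1,0,-0.2,0,0,0,1,0,0,0,0,0,0,1,0,0,0,0,0,0,1]
}}

```text
time: 4.6
ee_pos: [0.5468, -0.068, 0.2277]
tcp_rot: [-176.7, 0.1, -8.9]
wrist_force: [0.4, -0.2, -0.2]
opening: 0.0002
grasp_force: 0.0
```

```bash
python3 - <<'E'
from h import *
for n in("wrist","top","side"):
    c=bot.camera(n);save(c,n+"1.png")
    for q,z in(("battery_press",.08),("battery_unit",.05),("fuse_unit",.05)):
        for r in bot.landmark_of(n,q)[:2]: print(n,q,round(r["p"],2),np.round(r["pixel"]),atz(c,r["pixel"],z))
o=bot.get_obs();print(o["time"],o["ee_pos"],o["tcp_rot"],o["wrist_force"])
E
```

```text
wrist battery_press 0.66 [202.  90.] [0.6469 0.0063 0.08  ]
wrist battery_press 0.32 [207. 196.] [0.5443 0.025  0.08  ]
wrist battery_unit 0.95 [209.  78.] [0.6601 0.0056 0.05  ]
wrist battery_unit 0.61 [199.  92.] [0.6485 0.019  0.05  ]
wrist fuse_unit 0.63 [204. 197.] [0.5364 0.0392 0.05  ]
top battery_press 0.83 [252. 174.] [0.6423 0.0079 0.08  ]
top battery_unit 0.89 [251. 171.] [0.6555 0.0108 0.05  ]
top fuse_unit 0.75 [237. 219.] [0.5391 0.0425 0.05  ]
side battery_press 0.81 [234. 205.] [0.6562 0.0047 0.08  ]
side battery_unit 0.84 [235. 212.] [ 0.6593 -0.0031  0.05  ]
side fuse_unit 0.77 [273. 230.] [0.5448 0.0261 0.05  ]
5.2 [ 0.5470755  -0.06736976  0.22780706] [-1.76739234e+02  2.40010260e-02 -8.84766529e+00] [0.36353068 0.77817835 0.08657207]
```

View pics/wrist1.png

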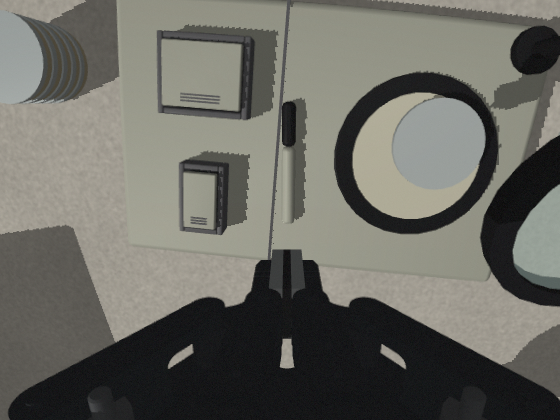

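The wrist picture shows the wide hatch around (205,75) with its ribs at (200,98). The press point at about (202,91) agrees with the network and lies near (0.647, 0.006).

Request:
{"fn": "send_rows", "kwargs": {
  "moves": [0.5,0.37,-0.3,-0.05,0.01,0,1,0.5,0.37,-0.3,-0.05,0.01,0,1,0.5,0.37,-0.3,-0.05,0.01,0,1,0.5,0.37,-0.3,-0.05,0.01,0,1,0.5,0.37,-0.3,-0.05,0.01,0,1,0.5,0.37,-0.3,-0.05,0.01,0,1,0.5,0.37,-0.3,-0.05,0.01,0,1,0.5,0.37,-0.3,-0.05,0.01,0,1]
}}

```text
time: 6.2
ee_pos: [0.6426, -0.0386, 0.1673]
tcp_rot: [-178.2, 0.3, -4.3]
wrist_force: [-0.6, 1.2, 0.2]
opening: 0.0004
grasp_force: 0.0
```

```bash
python3 - <<'E'
from h import *
o=bot.get_obs();print(o["time"],o["ee_pos"],o["tcp_rot"],o["wrist_force"],o["q"])
for n in("wrist","top","side"):
    c=bot.camera(n);save(c,n+"2.png")
    print(proj(c,[o["ee_pos"],[.647,.006,.08]]).round())
    for q,z in(("battery_press",.08),("battery_unit",.05)):
        for r in bot.landmark_of(n,q)[:2]: print(n,q,round(r["p"],2),np.round(r["pixel"]),atz(c,r["pixel"],z))
E
```

```text
6.2 [ 0.64262386 -0.03864232  0.16731553] [-178.21746112    0.31477108   -4.26404097] [-0.5542408   1.2118915   0.20663553] [ -4.32305729  18.17962176  22.03754928  94.17453506   1.78221371
 179.94095601]
[[287. 239.]
 [236. 195.]]
wrist battery_press 0.78 [233. 197.] [0.6455 0.0087 0.08  ]
wrist battery_unit 0.77 [242. 170.] [0.6622 0.0046 0.05  ]
[[271. 166.]
 [253. 172.]]
[[244. 167.]
 [237. 206.]]
side battery_press 0.57 [236. 203.] [ 0.6526 -0.0016  0.08  ]
side battery_unit 0.94 [234. 212.] [0.6588 0.0008 0.05  ]
```

View pics/wrist2.png

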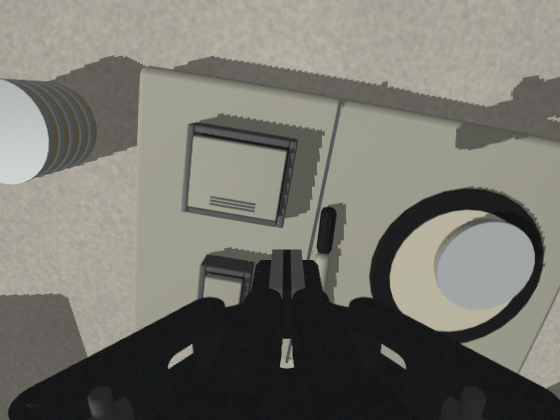

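The wrist picture shows the battery lid from (187,133) to (283,220), with its ribs at (232,203). Joint 6 is at its limit, so I'll turn the tool back a little while moving over the press point.

Request:
{"fn": "send_rows", "kwargs": {
  "moves": [0,0,0,-0.03,0,0.5,1,0.03,0.3,-0.4,-0.03,0,0.2,1,0.03,0.3,-0.4,-0.03,0,0.2,1,0.03,0.3,-0.4,-0.03,0,0.2,1,0.03,0.3,-0.4,-0.03,0,0.2,1,0.03,0.3,-0.4,-0.03,0,0.2,1,0.03,0.3,-0.4,-0.03,0,0.2,1,0,0,0,0,0,0,1]
}}

```text
time: 7.65
ee_pos: [0.6459, 0.0068, 0.1067]
tcp_rot: [-180.0, 0.5, 10.4]
wrist_force: [-0.6, -0.9, -0.2]
opening: -0.0002
grasp_force: 0.0
```

```bash
python3 - <<'E'
from h import *
o=bot.get_obs();print(o["time"],o["ee_pos"],o["tcp_rot"],o["wrist_force"],o["q"])
for n in("wrist","side"):
    c=bot.camera(n);save(c,n+"3.png")
    print(proj(c,[o["ee_pos"],[.647,.006,.08]]).round())
    for q,z in(("battery_press",.08),("battery_unit",.05)):
        for r in bot.landmark_of(n,q)[:2]: print(n,q,round(r["p"],2),np.round(r["pixel"]),atz(c,r["pixel"],z))
E
```

```text
7.65 [0.64590418 0.00679649 0.10672967] [-179.98954409    0.52520295   10.37501834] [-0.5822544  -0.92614907 -0.16567823] [ 6.41581469e-01  1.80521276e+01  1.51944013e+01  8.76616844e+01
 -7.84866029e-02  1.70266967e+02]
[[287. 239.]
 [288. 221.]]
wrist battery_press 0.83 [285. 222.] [0.6462 0.0083 0.08  ]
wrist battery_unit 0.7 [291. 191.] [0.6598 0.006  0.05  ]
wrist battery_unit 0.44 [282. 224.] [0.6332 0.0081 0.05  ]
[[237. 198.]
 [237. 206.]]
side battery_press 0.58 [233. 206.] [0.6553 0.0096 0.08  ]
side battery_unit 0.73 [230. 214.] [0.6654 0.0115 0.05  ]
```

View pics/wrist3.png

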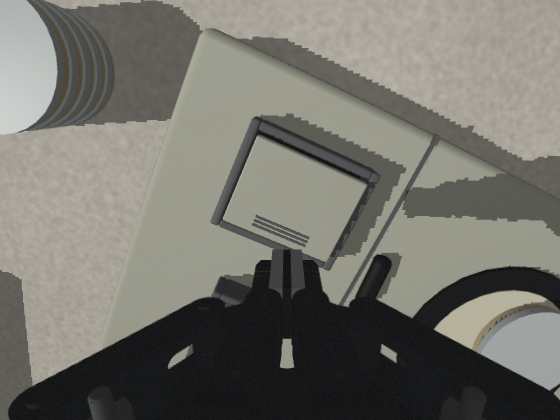

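The tool is over the ribbed edge. The press point projects at (288,221), next to the ribs at (281,230). Descending.

Request:
{"fn": "send_rows", "kwargs": {
  "moves": [0,0,-0.2,0,0,0,1,0,0,-0.2,0,0,0,1,0,0,-0.2,0,0,0,1,0,0,-0.2,0,0,0,1,0,0,-0.05,0,0,0,1,0,0,-0.05,0,0,0,1,0,0,-0.05,0,0,0,1,0,0,-0.05,0,0,0,1]
}}

```text
time: 8.95
ee_pos: [0.6464, 0.0061, 0.0829]
tcp_rot: [180.0, 0.4, 10.3]
wrist_force: [-0.3, -0.1, -0.3]
opening: -0.0001
grasp_force: 0.0
```

Request:
{"fn": "send_rows", "kwargs": {
  "moves": [0,0,-0.05,0,0,0,1,0,0,-0.05,0,0,0,1,0,0,-0.05,0,0,0,1]
}}

```text
time: 9.32
ee_pos: [0.6463, 0.0061, 0.079]
tcp_rot: [-180.0, 0.4, 10.3]
wrist_force: [-0.9, 0.4, 0.2]
opening: 0.0001
grasp_force: 0.0
```

Request:
{"fn": "send_rows", "kwargs": {
  "moves": [0,0,-0.05,0,0,0,1,0,0,-0.05,0,0,0,1]
}}

```text
time: 9.57
ee_pos: [0.6463, 0.0061, 0.0765]
tcp_rot: [180.0, 0.4, 10.3]
wrist_force: [0.9, 0.6, -0.1]
opening: -0.0001
grasp_force: 0.0
```

Request:
{"fn": "send_rows", "kwargs": {
  "moves": [0,0,-0.05,0,0,0,1]
}}

```text
time: 9.7
ee_pos: [0.6463, 0.0061, 0.0752]
tcp_rot: [-180.0, 0.4, 10.3]
wrist_force: [-0.1, -0.5, 0.2]
opening: -0.0001
grasp_force: 0.0
```

Request:
{"fn": "send_rows", "kwargs": {
  "moves": [0,0,-0.04,0,0,0,1]
}}

```text
time: 9.82
ee_pos: [0.6463, 0.0061, 0.0743]
tcp_rot: [180.0, 0.4, 10.3]
wrist_force: [-1.2, -0.5, -0.2]
opening: 0.0005
grasp_force: 0.0
```

```bash
python3 - <<'E'
from h import *
ims=[]
for n in("wrist","side"):
    c=bot.camera(n); im=c["color"][:,:,::-1]
    im=im[140:300,200:380] if n=="wrist" else im[150:250,190:310]
    ims.append(cv2.resize(im,(400,400)if n=="wrist" else (400,400)))
    for r in bot.landmark_of(n,"battery_press")[:1]: print(n,r,atz(c,r["pixel"],.08))
    print(proj(c,[bot.get_obs()["ee_pos"],[.647,.006,.08]]).round())
cv2.imwrite("pics/c4.png",np.hstack(ims))
o=bot.get_obs();print(o["ee_pos"],o["wrist_force"],o["torque"])
E
```

```text
wrist {'pixel': [282.5, 241.7], 'p': 0.94} [0.6466 0.0087 0.08  ]
[[287. 239.]
 [287. 242.]]
side {'pixel': [234.8, 207.1], 'p': 0.81} [0.6501 0.0124 0.08  ]
[[237. 208.]
 [237. 206.]]
[0.64630089 0.00609637 0.07434088] [-0.36520564 -0.15606548  1.04572462] [ 0.00995208 -0.05038003 -0.03410169]
```

View pics/c4.png

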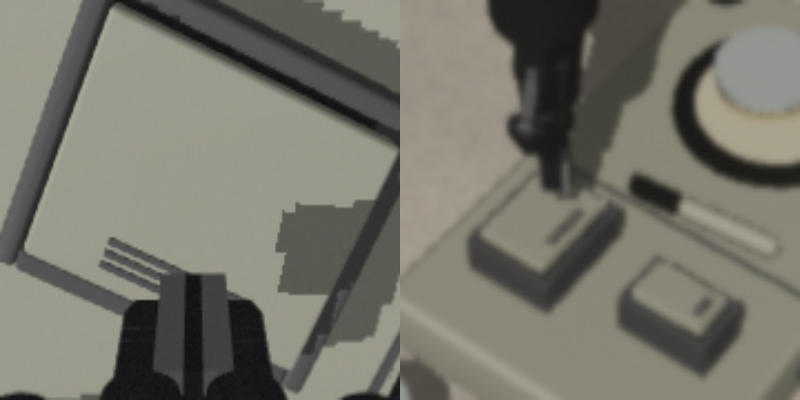

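The crop shows the fingertip still above the lid. Its shadow is detached, and the tip sits at side pixel (238,199), higher than the projected (237,208). I'll keep descending slowly and watch the force.

Request:
{"fn": "send_rows", "kwargs": {
  "moves": [0,0.04,-0.05,0,0,0,1,0,0.04,-0.05,0,0,0,1]
}}

```text
time: 10.28
ee_pos: [0.6463, 0.0082, 0.0718]
tcp_rot: [180.0, 0.4, 10.3]
wrist_force: [0.9, 0.0, 0.0]
opening: -0.0002
grasp_force: 0.0
```

Request:
{"fn": "send_rows", "kwargs": {
  "moves": [0,0,-0.05,0,0,0,1,0,0,-0.05,0,0,0,1]
}}

```text
time: 10.52
ee_pos: [0.6463, 0.0081, 0.0692]
tcp_rot: [180.0, 0.4, 10.3]
wrist_force: [0.0, -0.6, -1.4]
opening: -0.0001
grasp_force: 0.0
```

Request:
{"fn": "send_rows", "kwargs": {
  "moves": [0,0,-0.05,0,0,0,1,0,0,-0.05,0,0,0,1]
}}

```text
time: 10.78
ee_pos: [0.6463, 0.0081, 0.0668]
tcp_rot: [180.0, 0.4, 10.3]
wrist_force: [0.5, 0.1, 1.0]
opening: -0.0001
grasp_force: 0.0
```

Request:
{"fn": "send_rows", "kwargs": {
  "moves": [0,0,-0.05,0,0,0,1]
}}

```text
time: 10.9
ee_pos: [0.6463, 0.0081, 0.0655]
tcp_rot: [-180.0, 0.4, 10.3]
wrist_force: [0.3, 0.3, 0.3]
opening: 0.0003
grasp_force: 0.0
```

```bash
python3 - <<'E'
from h import *
ims=[]
for n in("wrist","side"):
    c=bot.camera(n); im=c["color"][:,:,::-1].copy()
    e=bot.get_obs()["ee_pos"]
    for X,col in((e,(0,0,255)),(e+[0,0,.02],(0,255,0)),(np.array([.6463,.008,.08]),(255,0,0))):
        p=proj(c,X)[0].round().astype(int); print(n,p); im[p[1],p[0]]=col
    im=im[180:280,235:335] if n=="wrist" else im[165:245,200:280]
    ims.append(cv2.resize(im,(400,400),interpolation=cv2.INTER_NEAREST))
cv2.imwrite("pics/c5.png",np.hstack(ims))
E
```

```text
wrist [287 239]
wrist [287 254]
wrist [287 250]
side [237 211]
side [237 205]
side [237 206]
```

View pics/c5.png

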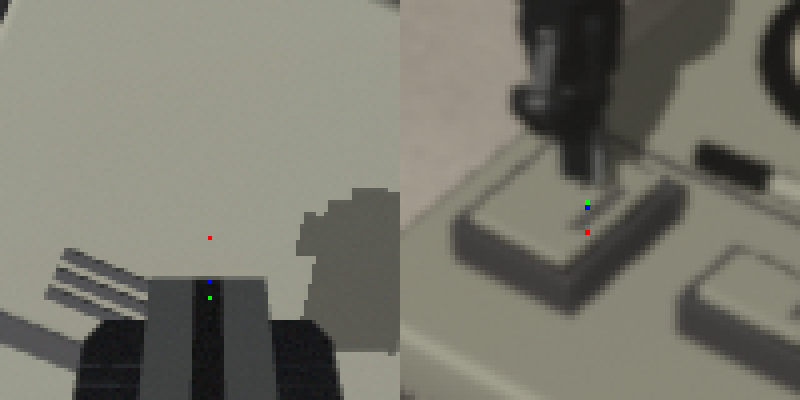

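The tip ends at side pixel (236,202) and wrist pixel (287,250), so it is still above the lid by about 10–15 mm, with the reported TCP farther down the axis. It is laterally on target, so I'll continue down.

Request:
{"fn": "send_rows", "kwargs": {
  "moves": [0.04,0,-0.05,0,0,0,1,0.04,0,-0.05,0,0,0,1,0,0,-0.05,0,0,0,1]
}}

```text
time: 11.38
ee_pos: [0.6484, 0.0081, 0.0617]
tcp_rot: [-180.0, 0.4, 10.3]
wrist_force: [-0.5, -0.7, -1.2]
opening: -0.0005
grasp_force: 0.0
```

Request:
{"fn": "send_rows", "kwargs": {
  "moves": [0,0,-0.05,0,0,0,1,0,0,-0.05,0,0,0,1]
}}

```text
time: 11.62
ee_pos: [0.6483, 0.0081, 0.0593]
tcp_rot: [180.0, 0.4, 10.3]
wrist_force: [-0.2, 0.1, 0.5]
opening: 0.0001
grasp_force: 0.0
```

Request:
{"fn": "send_rows", "kwargs": {
  "moves": [0,0,-0.05,0,0,0,1,0,0,-0.05,0,0,0,1]
}}

```text
time: 11.88
ee_pos: [0.6483, 0.0081, 0.0568]
tcp_rot: [180.0, 0.4, 10.3]
wrist_force: [-0.4, 1.3, 0.6]
opening: -0.0001
grasp_force: 0.0
```

Request:
{"fn": "send_rows", "kwargs": {
  "moves": [0,0,-0.05,0,0,0,1]
}}

```text
time: 12.0
ee_pos: [0.6483, 0.0081, 0.0555]
tcp_rot: [180.0, 0.4, 10.3]
wrist_force: [0.2, 0.3, -0.0]
opening: -0.0003
grasp_force: 0.0
```

Request:
{"fn": "send_rows", "kwargs": {
  "moves": [0,0,-0.05,0,0,0,1,0,0,-0.05,0,0,0,1]
}}

```text
time: 12.25
ee_pos: [0.6483, 0.0081, 0.053]
tcp_rot: [180.0, 0.4, 10.3]
wrist_force: [0.1, 0.6, -0.5]
opening: 0.0002
grasp_force: 0.0
```

Request:
{"fn": "send_rows", "kwargs": {
  "moves": [0,0,-0.05,0,0,0,1]
}}

```text
time: 12.38
ee_pos: [0.6483, 0.0081, 0.0518]
tcp_rot: [-180.0, 0.4, 10.3]
wrist_force: [0.2, 0.7, -1.1]
opening: 0.0004
grasp_force: 0.0
```

Request:
{"fn": "send_rows", "kwargs": {
  "moves": [0,0,-0.05,0,0,0,1,0,0,-0.05,0,0,0,1]
}}

```text
time: 12.62
ee_pos: [0.6483, 0.0081, 0.0492]
tcp_rot: [-180.0, 0.4, 10.3]
wrist_force: [-1.5, 0.1, -0.1]
opening: -0.0001
grasp_force: 0.0
```

Request:
{"fn": "send_rows", "kwargs": {
  "moves": [0,0,-0.05,0,0,0,1]
}}

```text
time: 12.75
ee_pos: [0.6483, 0.0081, 0.048]
tcp_rot: [-180.0, 0.4, 10.3]
wrist_force: [0.1, 0.5, -0.2]
opening: -0.0001
grasp_force: 0.0
```

```bash
python3 - <<'E'
from h import *
ims=[]
for n in("wrist","side"):
    c=bot.camera(n); im=c["color"][:,:,::-1].copy()
    e=bot.get_obs()["ee_pos"]
    for X,col in((e,(0,0,255)),(e+[0,0,.03],(0,255,0)),(np.array([.6483,.008,.08]),(255,0,0))):
        p=proj(c,X)[0].round().astype(int); print(n,p); im[p[1],p[0]]=col
    for r in bot.landmark_of(n,"battery_press")[:1]: print(r,atz(c,r["pixel"],.08))
    im=im[180:280,235:335] if n=="wrist" else im[165:245,200:280]
    ims.append(cv2.resize(im,(400,400),interpolation=cv2.INTER_NEAREST))
cv2.imwrite("pics/c6.png",np.hstack(ims))
E
```

```text
wrist [287 239]
wrist [287 263]
wrist [287 265]
side [237 216]
side [236 207]
side [236 206]
{'pixel': [233.6, 206.2], 'p': 0.72} [0.6543 0.0104 0.08  ]
```

View pics/c6.png

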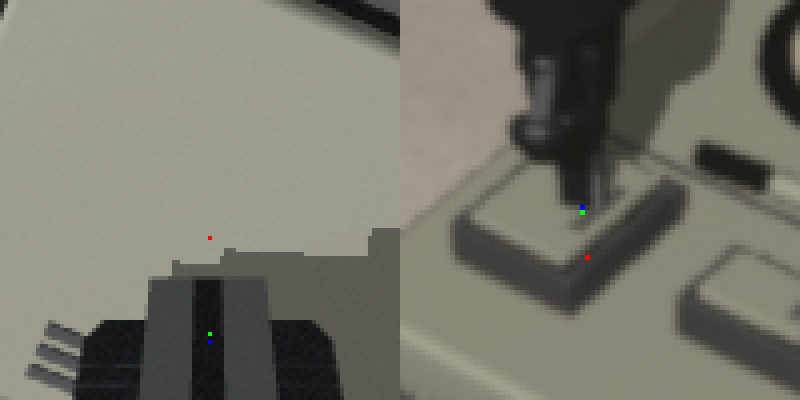

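The tip's shadow has nearly closed up to it: wrist pixel (287,249), side pixel (236,206). It is just above the lid, right beside the ribs, and contact is imminent.

Request:
{"fn": "send_rows", "kwargs": {
  "moves": [0,0,-0.05,0,0,0,1,0,0,-0.05,0,0,0,1]
}}

```text
time: 13.2
ee_pos: [0.6484, 0.0081, 0.0458]
tcp_rot: [180.0, 0.4, 10.3]
wrist_force: [-0.9, -0.0, 3.8]
opening: -0.0
grasp_force: 1.2
```

Request:
{"fn": "send_rows", "kwargs": {
  "moves": [0,0,-0.05,0,0,0,1]
}}

```text
time: 13.32
ee_pos: [0.6485, 0.0081, 0.0447]
tcp_rot: [180.0, 0.4, 10.3]
wrist_force: [-0.4, -0.2, 4.6]
opening: -0.0004
grasp_force: 2.2
```

Contact. Pressing on to the stop.

Request:
{"fn": "send_rows", "kwargs": {
  "moves": [0,0,-0.05,0,0,0,1]
}}

```text
time: 13.45
ee_pos: [0.6486, 0.0081, 0.0437]
tcp_rot: [180.0, 0.4, 10.3]
wrist_force: [-1.1, 0.3, 7.0]
opening: -0.0001
grasp_force: 3.5
```

Request:
{"fn": "send_rows", "kwargs": {
  "moves": [0,0,-0.04,0,0,0,1]
}}

```text
time: 13.58
ee_pos: [0.6486, 0.0081, 0.0429]
tcp_rot: [180.0, 0.4, 10.3]
wrist_force: [-1.9, 1.1, 10.2]
opening: -0.0
grasp_force: 5.4
```

Request:
{"fn": "send_rows", "kwargs": {
  "moves": [0,0,-0.05,0,0,0,1]
}}

```text
time: 13.7
ee_pos: [0.6488, 0.0081, 0.0428]
tcp_rot: [180.0, 0.3, 10.3]
wrist_force: [-6.0, -0.8, 17.8]
opening: 0.0
grasp_force: 9.3
```

Request:
{"fn": "send_rows", "kwargs": {
  "moves": [0,0,-0.05,0,0,0,1]
}}

```text
time: 13.82
ee_pos: [0.6489, 0.0081, 0.0426]
tcp_rot: [180.0, 0.3, 10.3]
wrist_force: [-8.8, -0.2, 25.0]
opening: -0.0001
grasp_force: 12.7
```

Firm stop reached. Releasing straight up.

Request:
{"fn": "send_rows", "kwargs": {
  "moves": [0,0,0.4,0,0,0,1,0,0,1,0,0,0,1,0,0,1,0,0,0,1,0,0,1,0,0,0,1,-0.3,0,1,0,0,0,1,-0.5,0,1,0,0,0,1,-1,0,0,0,0,0,1,-1,0,0,0,0,0,1]
}}

```text
time: 14.82
ee_pos: [0.5777, 0.0081, 0.1745]
tcp_rot: [180.0, 0.4, 10.3]
wrist_force: [0.1, -0.2, 0.6]
opening: -0.0001
grasp_force: 0.0
```

Request:
{"fn": "send_rows", "kwargs": {
  "moves": [-1,0,0,0,0,0,1,-1,0,0,0,0,0,1,0,0,0,0,0,0,1,0,0,0,0,0,0,1,0,0,0,0,0,0,1,0,0,0,0,0,0,1,0,0,0,0,0,0,1,0,0,0,0,0,0,1]
}}

```text
time: 15.82
ee_pos: [0.5284, 0.0081, 0.1745]
tcp_rot: [-180.0, 0.4, 10.3]
wrist_force: [0.4, -0.4, -0.6]
opening: 0.0001
grasp_force: 0.0
```

Request:
{"fn": "send_rows", "kwargs": {
  "moves": [0,0,0,0,0,0,1,0,0,0,0,0,0,1,0,0,0,0,0,0,1,0,0,0,0,0,0,1,0,0,0,0,0,0,1,0,0,0,0,0,0,1,0,0,0,0,0,0,1,0,0,0,0,0,0,1]
}}

```text
time: 16.82
ee_pos: [0.5283, 0.0081, 0.1746]
tcp_rot: [180.0, 0.4, 10.3]
wrist_force: [0.4, -0.3, 0.4]
opening: -0.0004
grasp_force: 0.0
```

```bash
python3 - <<'E'
from h import *
ims=[cv2.resize(bot.camera("wrist")["color"],(400,300)),cv2.resize(bot.camera("side")["color"][140:260,190:350],(400,300))]
cv2.imwrite("pics/c7.png",np.hstack(ims)[:,:,::-1]);o=bot.get_obs();print(o["time"],o["ee_pos"],o["wrist_force"])
E
```

```text
16.925 [0.52832531 0.00809691 0.17457253] [ 0.13729371  0.1332348  -0.21894397]
```

View pics/c7.png

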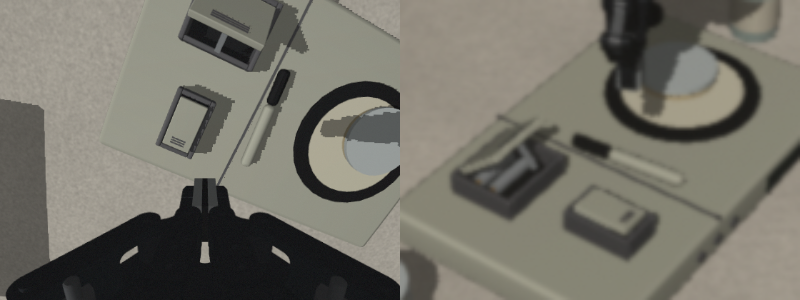

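The battery hatch stands open (wrist view about (235,30), side view (510,155)), the fuse hatch is shut, the other things are unmoved, and the tool is clear.

```bash
python3 -c "
from workcell import bot
print(bot.job_done())"
```

```text
the job is handed in; nothing more can be done
None
```

I pressed the battery hatch once to its stop (25 N), and it sprang open and stayed open for about 2 s with the arm clear; the fuse hatch stayed shut, nothing else looked moved, and the job is handed in, though no verdict came back.

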